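# Draw the lock bar and take the jar out of its cradle

## Robot

A 7-joint arm with a two-finger parallel gripper is mounted at the origin on a cart in front of the work surface, level with it; the furniture and walls round the work are solid. World frame = base frame: x ahead of the robot, y to its left, z up, the work surface at z = 0. Lengths are in m, angles in rad, forces in N, time in s.
With the tool pointing down it reaches from about 0.4 to 0.85 m from the base axis. Payload 4.5 kg.
Tool frame: the origin (TCP) lies midway between the tips of the shut fingers; the grasp point (between the pads) lies 19 mm behind it; z points along the fingers, y is the line along which they close (so a half turn about z gives the same grasp; the last joint's range is limited). The gripper opens to 88 mm and grips with 3 to 60 N. Pads are 18 mm wide; open, the fingers measure 123 mm over their backs; the gripper's body (75 mm by 187 mm) begins 45 mm behind the grasp point.
Start: joints at [1.332, 0.689, -0.195, 1.565, 0.157, 0.902, -0.215], TCP at [0.168, -0.602, 0.239] pointing down, gripper open.
Joint ranges: [-3.01, 3.01], [-0.46, 2.08], [-1.47, 1.51], [0.13, 2.56], [-1, 4.14], [0.04, 2.09], [-2.66, 2.66]. Speed limits (rad/s): [2.57, 2.57, 3.14, 3.14, 3.14, 3.14, 3.14].

## Interface

Orientations are given as a unit quaternion [x, y, z, w].
In Python, from plant import * gives the robot as it stands.
- The arm moves only by the tool send_rows, never from a script. Its argument "targets" is a list of rows, each a list of 2 entries, a list of its own where there are three numbers: the shift along the tool's x, y, z in units of 0.3 m (1.0 is 0.3 m), then the turn, a rotation vector about the tool's x, y, z in units of pi rad (1.0 is pi rad). A call has 1 to 12 rows; each row is the pose to reach, as a shift and turn from the pose commanded when the call began, along the tool's axes at that moment, turning the shorter way round; what a row does not reach only later rows make up. A row lasts 1/8 s, in which the tool goes at most 62.5 mm and 10.7 degrees, less where a joint would pass 70% of its speed; a pose out of reach is approached as far as the arm can. A call with a number of a shift or a turn outside -1 to 1 is refused whole. A call with a gripper value outside its range is refused whole. "fingers" is the opening, from 0 (shut) to 1 (fully open), set as the call begins (left out, the last holds). The fingers move at their own pace and stop on an object; "newtons" is the grip in N (left out, the last holds). Time passes only in rows, so rows that repeat a pose let the fingers close. It gives the time, the measured TCP pose, the force, the opening and the grip force at its end, in the units of the state.
- get_state(): the state, without advancing time (a new reading comes with each control period).
- snapshot(name): name is "scene" or "side" or "wrist"; returns a dict with "img" (400x640x3 uint8, blue, green, red), "fx", "fy", "cx", "cy" (pixels), "cam_to_world" (4x4, takes a point from camera to world coordinates); the wrist camera has in their place "T_tool_cam" (4x4, takes a point from camera to tool coordinates, whose origin is the TCP and whose axes are the flange's). Camera axes: x right, y down, z forward; pixel columns grow to the right and rows downward; lengths in m; the calibration is good to about 2 mm. A picture is of the moment at which its call begins: read the wrist's pose just before it. There is no depth.
- finish_job(): hands the job in; it is judged then, once.
The state is a dict: "clock": time; "q": joint angles; "qd": joint speeds; "joint_torque": joint torques, N m; "tool_pos": TCP position; "eef_rot": TCP orientation; "contact_force": force on the tool from outside, world axes, zero at the start; "moment": the same for the moment, N m; "opening": opening from 0.0 (shut) to 1.0 (fully open); "finger_force": force on a finger pad.
Only numpy, scipy, OpenCV 4.12 (cv2) and the standard library are available. Lean on these libraries where they do the work, as an engineer would, in place of code of your own. Each camera call takes 0.05 s, during which the arm holds its last target. There are 200 camera calls.

## Task

The small blue-lidded jar is locked into the wooden cradle by a steel slide bar. Lift the bar by its T-handle to clear the bump, draw it right back to its stop and let it down again; then lift the jar out and stand it gently upright on the stone tile, its whole base on the tile. Leave the bar drawn back, and leave the drink can and the green-lidded jar in front where they stand.

Things in the scene. Friction and masses are not known exactly. Their poses are not given: they have to be found in the camera images.
- cradle: Fixed wooden cradle, base board 115 (x) x 320 (y) x 18 mm; origin on the bench under its middle (board from y -155 to +165). Axes: y along the slide bar, away from the jar; x across; z up. Steel bar guides: fork beyond the nest (y -142, top z 120), staple (y -20, top z 133), low fork (y 112, top z 108).
- nest (a point): Middle of the floor of the jar's nest, at x 0, y -85, z 18 mm in the cradle's frame. Four wooden cleats 22 mm high (top at z 40) bound it on its four sides, 66 mm apart inside.
- bump (a point): Middle of the top of the steel detent bump: a block 24 x 12 mm (12 along y), 12 mm high, at x 0, y 74, z 90 mm in the cradle's frame, on the wooden bed (40 mm wide, top at z 78, y -43 to +162) under the bar.
- bar (a joint): Travel of the steel slide bar along the cradle's +y, away from the jar, in m: 0 shut over the jar, 0.100 at the stop, fully back. It starts at 0 to 0.004. A tooth under the bar meets the bump at 0.006 and is past it at 0.030; in between the bar has to be raised by more than 10 mm. Light friction, about 1 N, no spring: it stays where it is left.
- bar_lift (a joint): Height of the bar above its rest, in m: 0 down, 0.018 the most its guides allow. No spring; the bar weighs 0.3 kg and sinks by its weight when released. It does not tilt.
- bar_handle (a point): Middle of the T-handle's dark wooden crosspiece, a round rod 14 mm thick, 64 mm long along the cradle's x, on a 12 mm stem. Bar shut and down: at x 0, y 20, z 160 mm in the cradle's frame, 54 mm over the bar's top; it moves with the bar. Grip it from above, fingers closing along the cradle's y.
- bar_tip (a point): Underside of the bar's tip. The bar is flat steel, 18 mm wide, 8 mm thick, underside at z 98 mm when down, 4 mm above the jar's lid. Shut, it reaches over the jar to y -140 mm in the cradle's frame; fully back, the tip is at y -40, clear of the jar.
- locked_jar: Loose glass jar with blue screw lid and a small label, 54 mm across, 76 mm high, 0.14 to 0.28 kg; origin at the centre of its underside, z up its axis. Stands in the cradle's nest, up to 3 mm off its middle.
- tile: Fixed slab of pale stone lying flat on the bench, 400 (x) x 112 (y) x 20 mm; origin at the centre of its underside, x along its length; it points roughly away from the robot.
- can: Loose red drink can, a bystander, 66 mm across, 120 mm high, standing on its own near the robot; origin at the centre of its underside.
- green_lid_jar: Loose glass jar with green lid, a bystander, 64 mm across, 102 mm high, standing in front of the other jars, between and beyond the cradle and the tile; origin at the centre of its underside.

How it is judged:
On the way, in this order (a step that is already met when the one before it is completed fails the run):
1. the bar is fully drawn back (within 10 mm of its stop) and let down again, the jar still in its nest (value of joint bar above 0.09 m and value of joint bar_lift below 0.004 m and horizontal distance between locked_jar and cradle below 0.1 m), for 0.2 s.
2. the jar is lifted clear of the cradle's cleats (z of locked_jar in the frame of cradle above 0.045 m), for 0.1 s.
At the end, for the whole second after the job is handed in: The bar is within 10 mm of its back stop and down (less than 4 mm lift); the jar stands at rest and upright (within 0.1 rad) on the tile, its base wholly on it (centre within 177 mm along and 33 mm across of the tile's middle, 4 mm grace) (value of joint bar above 0.09 m and value of joint bar_lift below 0.004 m and x of locked_jar in the frame of tile between -0.177 and 0.177 m and y of locked_jar in the frame of tile between -0.033 and 0.033 m and z of locked_jar in the frame of tile between 0.016 and 0.025 m and angle between locked_jar's own z axis and vertical below 0.1 rad and linear speed of locked_jar below 0.02 m/s); the robot touches nothing.
It fails at once if the bar is forced through the bump without being lifted (value of joint bar between 0.01 and 0.026 m and value of joint bar_lift below 0.006 m).
It fails at once if the jar is tipped over (more than 0.6 rad) (angle between locked_jar's own z axis and vertical above 0.6 rad).
It fails at once if the jar is dropped or slammed on the tile (faster than 0.35 m/s within 40 mm of its top) (linear speed of locked_jar above 0.35 m/s and z of locked_jar in the frame of tile below 0.06 m and y of locked_jar in the frame of tile between -0.083 and 0.083 m and x of locked_jar in the frame of tile between -0.227 and 0.227 m).
It fails at once if the can is pushed away (more than 30 mm) (distance of can from where it was at the start of the episode above 0.03 m).
It fails at once if the green-lidded jar is pushed away (more than 30 mm) (distance of green_lid_jar from where it was at the start of the episode above 0.03 m).
It also fails if it takes over 56 s, if anything falls off the work surface, if the arm or the gripper's body presses on something with over 40 N, if the wrist force passes 120 N, or if a joint passes its speed limit or range.

## Working session

There is one attempt and no reset: what is moved stays moved. The work goes in short steps, Python scripts to look and compute and a tool call to move; the robot and the scene stay as the last step left them, time stands still between calls to the robot, and variables do not carry over. Pictures are saved under pics/ and viewed, at most 10 in all, crops included, and the job is handed in when it is done.

Besides the shell and the picture viewer there is one more tool, called after "Request:" as name(argument=value, ...) on one line, values as JSON. send_rows: Moves the arm, as the interface text tells. Its arguments: {"type":"object","properties":{"targets":{"type":"array"},"fingers":{"type":"number"},"newtons":{"type":"number"}},"required":["targets"]}

```bash
mkdir -p pics; python3 - <<'E'
from plant import *
import cv2,numpy as np,pickle
s=get_state();print(s)
d={n:snapshot(n) for n in("scene","side","wrist")}
pickle.dump((s,d),open('d0.pkl','wb'))
for n in d: cv2.imwrite(f'pics/{n}0.png',d[n]['img'])
for n in d:
  print(n,{k:(np.round(v,4).tolist() if k!='img' else 0) for k,v in d[n].items()})
E
```

```text
{'clock': 0.0, 'q': array([ 1.33179322,  0.68999394, -0.19450524,  1.56637397,  0.15731556,
        0.90249905, -0.21507288]), 'qd': array([ 0.00146097,  0.0001348 , -0.00141287, -0.00083364,  0.001484  ,
       -0.00027272, -0.00189607]), 'joint_torque': array([-6.21735799e-04, -5.27550352e+01, -1.26641840e+00, -1.53423715e+01,
       -5.24045492e-02,  6.53204726e-03,  1.62837528e-04]), 'tool_pos': array([ 0.16816214, -0.60127623,  0.23789563]), 'eef_rot': array([ 9.90703252e-01,  1.36037428e-01, -2.04052125e-04, -9.18188118e-04]), 'contact_force': array([ 0.82673089,  0.67634707, -0.08316884]), 'moment': array([0.01047211, 0.00855108, 0.04842392]), 'finger_force': 0.0, 'opening': 0.9977296910117781}
scene {'img': 0, 'fx': 503.2465, 'fy': 503.2465, 'cx': 313.1219, 'cy': 205.2204, 'cam_to_world': [[-0.5675, -0.4725, 0.6743, -0.3454], [-0.8232, 0.3428, -0.4525, 0.5664], [-0.0173, -0.8119, -0.5835, 0.8686], [0.0, 0.0, 0.0, 1.0]]}
side {'img': 0, 'fx': 473.9837, 'fy': 473.9837, 'cx': 311.9727, 'cy': 197.2311, 'cam_to_world': [[-0.9379, -0.2441, 0.2464, 0.2216], [-0.3465, 0.6249, -0.6996, 0.7721], [0.0168, -0.7415, -0.6707, 0.9059], [0.0, 0.0, 0.0, 1.0]]}
wrist {'img': 0, 'fx': 305.838, 'fy': 305.838, 'cx': 322.7361, 'cy': 195.8849, 'T_tool_cam': [[-0.0001, -0.9506, -0.3103, 0.0807], [1.0, -0.0005, 0.0011, 0.0001], [-0.0012, -0.3103, 0.9506, -0.1464], [0.0, 0.0, 0.0, 1.0]]}
```

View pics/scene0.png

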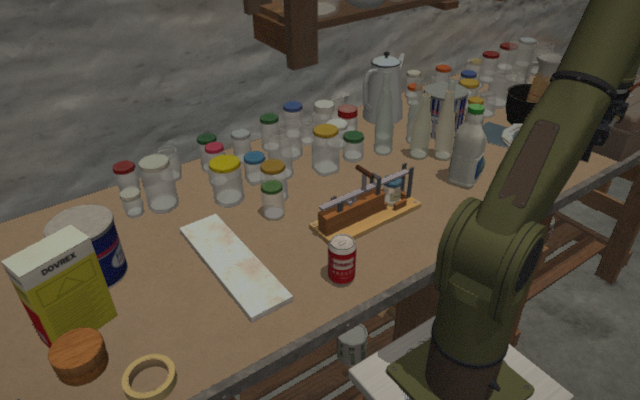

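View pics/side0.png

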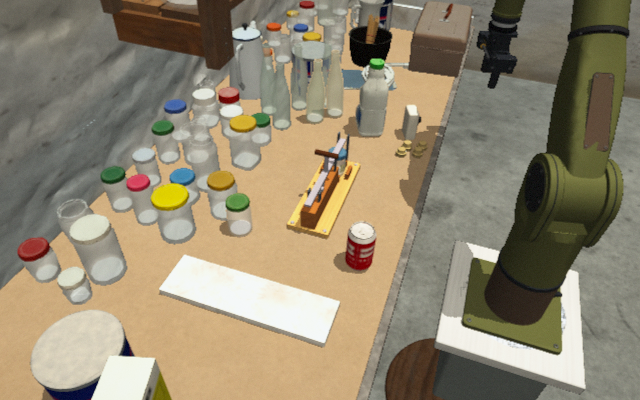

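```bash
python3 - <<'E'
import cv2,numpy as np,pickle
s,d=pickle.load(open('d0.pkl','rb'))
def crop(n,x,y,w,h,k):
  c=cv2.resize(d[n]['img'][y:y+h,x:x+w],None,fx=k,fy=k,interpolation=cv2.INTER_CUBIC)
  for i in range(0,w,10): cv2.putText(c,str(x+i),(i*k,8),0,.3,(0,0,255),1);cv2.line(c,(i*k,8),(i*k,14),(0,0,255),1)
  for j in range(10,h,10): cv2.putText(c,str(y+j),(0,j*k+3),0,.3,(0,0,255),1);cv2.line(c,(20,j*k),(26,j*k),(0,0,255),1)
  return c
cv2.imwrite('pics/c1.png',crop('scene',300,155,130,90,6))
cv2.imwrite('pics/c2.png',crop('side',280,130,100,100,6))
def proj(D,P):
  T=np.linalg.inv(D['cam_to_world']);c=np.atleast_2d(P)@T[:3,:3].T+T[:3,3]
  return c[:,:2]/c[:,2:]*[D['fx'],D['fy']]+[D['cx'],D['cy']]
def ray(D,u,z):
  M=np.array(D['cam_to_world']);r=M[:3,:3]@[(u[0]-D['cx'])/D['fx'],(u[1]-D['cy'])/D['fy'],1]
  return M[:3,3]+r*(z-M[2,3])/r[2]
S,V=d['scene'],d['side']
for n,D,pts in(('sc',S,[(180,227),(213,215),(290,291),(251,312)]),('si',V,[(183,258),(339,300),(325,338),(160,292)])):
  p=np.array([ray(D,u,.02) for u in pts]);print(n,p.round(3).tolist(),p.mean(0))
print('green',ray(S,(273,187),.102),ray(V,(237,201),.102),'can',ray(S,(342,243),.12),ray(V,(362,231),.12))
E
```

```text
sc [[0.766, 0.262, 0.02], [0.763, 0.165, 0.02], [0.384, 0.147, 0.02], [0.38, 0.253, 0.02]] [0.5729921  0.20688313 0.02      ]
si [[0.763, 0.168, 0.02], [0.371, 0.149, 0.02], [0.369, 0.251, 0.02], [0.757, 0.274, 0.02]] [0.56492849 0.2107177  0.02      ]
green [0.67622874 0.01261631 0.102     ] [0.68656235 0.01493939 0.102     ] can [0.35770271 0.01664496 0.12      ] [0.36323973 0.01905988 0.12      ]
```

View pics/c1.png

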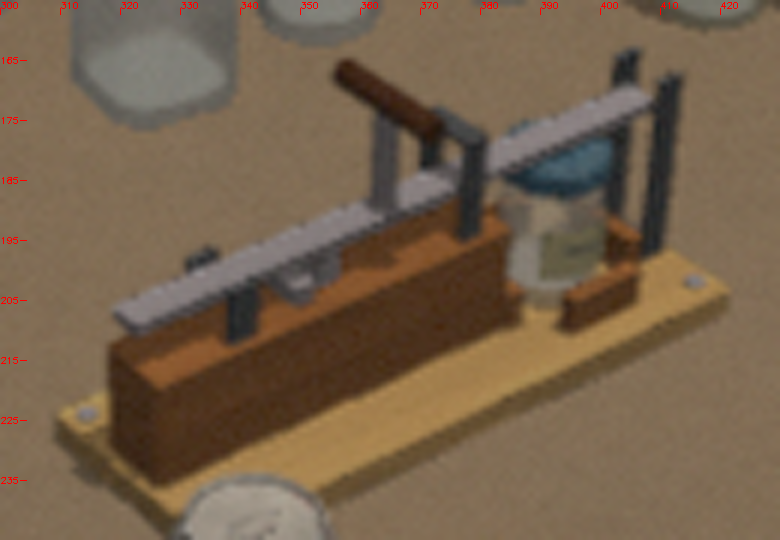

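View pics/c2.png

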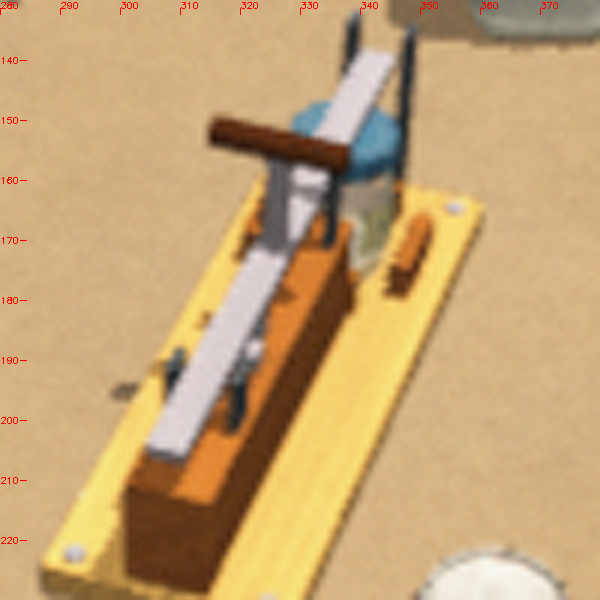

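```bash
cat > h.py <<'E'
import numpy as np,cv2,pickle
from scipy.optimize import least_squares
from scipy.spatial.transform import Rotation as R
def proj(D,P,st=None):
  M=np.array(D['cam_to_world']) if 'cam_to_world' in D else tool(st)@np.array(D['T_tool_cam'])
  T=np.linalg.inv(M);c=np.atleast_2d(P)@T[:3,:3].T+T[:3,3]
  return c[:,:2]/c[:,2:]*[D['fx'],D['fy']]+[D['cx'],D['cy']]
def tool(st):
  M=np.eye(4);M[:3,:3]=R.from_quat(st['eef_rot']).as_matrix();M[:3,3]=st['tool_pos'];return M
def w(p,P):
  P=np.atleast_2d(P);c,s=np.cos(p[2]),np.sin(p[2])
  return np.c_[p[0]+c*P[:,0]-s*P[:,1],p[1]+s*P[:,0]+c*P[:,1],P[:,2]]
def move(st,pos,yaw=None):
  """shift (units) along tool axes to world pos, turn to tool-down with tool y axis at world angle yaw"""
  M=tool(st);sh=M[:3,:3].T@(np.array(pos)-M[:3,3])/.3
  if yaw is None: return sh.round(4)
  y=np.array([np.cos(yaw),np.sin(yaw),0]);z=np.array([0,0,-1.]);best=None
  for y in(y,-y):
    G=np.c_[np.cross(y,z),y,z];rv=R.from_matrix(M[:3,:3].T@G).as_rotvec()/np.pi
    if best is None or np.linalg.norm(rv)<np.linalg.norm(best): best=rv
  return sh.round(4),best.round(4)
E
python3 - <<'E'
from h import *
s,d=pickle.load(open('d0.pkl','rb'));S,V=d['scene'],d['side']
b=.002
A=[(S,(-.0575,-.155,.018),(421.7,204.7)),(S,(.0575,-.155,.018),(410.8,196.7)),(S,(.0575,.165,.018),(309.7,224.7)),(S,(-.02,.162,.078),(326.7,219.7)),(S,(.02,.162,.078),(318.3,212.8)),(S,(-.02,.162,.018),(327,236)),(S,(-.02,-.043,.078),(385,193)),(S,(.032,.02+b,.16),(357.5,167)),(S,(-.032,.02+b,.16),(372,176.3)),
(V,(-.0575,-.155,.018),(360.7,164.3)),(V,(.0575,.165,.018),(287,224.2)),(V,(.02,.162,.078),(301.2,211.3)),(V,(-.02,.162,.078),(315.3,213.8)),(V,(-.02,-.043,.078),(338.7,167.5)),(V,(.032,.02+b,.16),(316,152)),(V,(-.032,.02+b,.16),(337.5,156.3))]
f=lambda p:np.concatenate([proj(D,w(p,P))[0]-(np.array(u)-.4) for D,P,u in A])
r=least_squares(f,[.5,-.1,0],loss='soft_l1');print(r.x,f(r.x).round(1).reshape(-1,2).tolist())
p=r.x
print('handle',w(p,(0,.022,.16)),'nest',w(p,(0,-.085,.018)))
print(move(s,w(p,(0,.03,.36))[0],p[2]+np.pi/2))
E
```

```text
[ 0.51847534 -0.19949505  0.01131166] [[0.4, -1.6], [-15.8, -11.1], [-0.9, -0.8], [-0.4, 0.2], [-0.9, -0.3], [-0.6, 1.8], [0.8, 0.2], [-0.8, 0.4], [0.3, 1.4], [0.8, -1.1], [0.2, -0.5], [-0.2, -1.3], [0.6, 0.0], [1.3, -1.2], [-0.5, -0.2], [1.3, 0.8]]
handle [[ 0.51822649 -0.17749646  0.16      ]] nest [[ 0.51943681 -0.28448961  0.018     ]]
(array([ 1.5113, -1.0723, -0.4052]), array([-0.0006,  0.0001,  0.0833]))
```

Request:
send_rows(targets=[[[0, 0, -0.2], [0, 0, 0]], [[0, 0, -0.4], [0, 0, 0]], [[0.2, -0.14, -0.4], [0, 0, 0]], [[0.4, -0.28, -0.4], [0, 0, 0.02]], [[0.6, -0.42, -0.4], [0, 0, 0.04]], [[0.8, -0.56, -0.4], [0, 0, 0.06]], [[1, -0.7, -0.4], [0, 0, 0.083]], [[1, -0.7, -0.4], [0, 0, 0.083]], [[1, -0.7, -0.4], [0, 0, 0.083]], [[1, -0.7, -0.4], [0, 0, 0.083]]], fingers=1)

```text
clock: 1.4
tool_pos: [0.4001, -0.3194, 0.3585]
eef_rot: [1.0, 0.006, -0.001, 0.0]
contact_force: [-0.8, -0.0, -0.5]
opening: 0.996
finger_force: 0.0
```

```bash
python3 - <<'E'
from h import *
from plant import *
p=[ 0.51847534,-0.19949505,0.01131166]
s=get_state();print(s['clock'],s['tool_pos'],s['q'],s['contact_force'])
print(move(s,w(p,(0,.03,.34))[0],p[2]+np.pi/2))
E
```

```text
1.4 [ 0.40005888 -0.31939952  0.35851689] [ 0.71196445  0.40042304 -0.19330459  1.7251311   0.08886428  1.02516252
 -1.07182663] [-0.78125946 -0.04913    -0.48890619]
(array([ 0.3994, -0.4951,  0.061 ]), array([0.0002, 0.0003, 0.0001]))
```

Request:
send_rows(targets=[[[0.13, -0.17, 0.02], [0, 0, 0]], [[0.27, -0.33, 0.04], [0, 0, 0]], [[0.399, -0.495, 0.06], [0, 0, 0]], [[0.399, -0.495, 0.06], [0, 0, 0]], [[0.399, -0.495, 0.06], [0, 0, 0]], [[0.399, -0.495, 0.06], [0, 0, 0]]])

```text
clock: 2.15
tool_pos: [0.5174, -0.1718, 0.3407]
eef_rot: [1.0, 0.004, -0.0, 0.001]
contact_force: [-0.6, -1.0, -0.6]
opening: 0.999
finger_force: 0.0
```

```bash
python3 - <<'E'
from h import *
from plant import *
p=[ 0.51847534,-0.19949505,0.01131166]
s=get_state();print(s['clock'],s['tool_pos'],s['q'])
D=snapshot('wrist');pickle.dump((s,D),open('d1.pkl','wb'))
im=D['img'].copy()
P=[(.032,.022,.16),(-.032,.022,.16),(.0575,-.155,.018),(-.0575,-.155,.018),(.0575,.165,.018),(-.0575,.165,.018),(.02,.162,.078),(-.02,.162,.078)]
im=cv2.resize(im,(800,500),interpolation=cv2.INTER_CUBIC)
for u in proj(D,w(p,P),s)*1.25: 
  cv2.drawMarker(im,tuple(int(a) for a in u),(0,0,255),1,8,1);print(u/1.25)
cv2.imwrite('pics/w1.png',im)
E
```

```text
2.15 [ 0.517368   -0.171773    0.34074133] [ 0.36954365  0.46872262 -0.21329375  1.66387855  0.11425416  1.02159195
 -1.44462816]
[327.29781023 143.35651666]
[327.26384664 200.19360157]
[445.17767416 111.40937235]
[436.51638629 185.97473217]
[229.09337368 112.34031582]
[236.23547936 186.89607042]
[221.14466366 143.78579251]
[224.27072398 173.03004543]
```

View pics/w1.png

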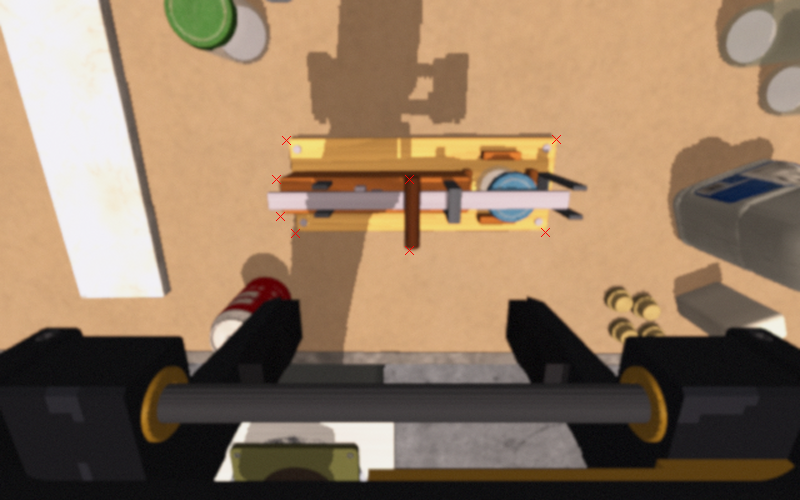

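Request:
send_rows(targets=[[[0.003, 0.015, 0.15], [0, 0, 0]], [[0.005, 0.028, 0.3], [0, 0, 0]], [[0.005, 0.028, 0.45], [0, 0, 0]], [[0.005, 0.028, 0.45], [0, 0, 0]], [[0.005, 0.028, 0.45], [0, 0, 0]], [[0.005, 0.028, 0.45], [0, 0, 0]]])

```text
clock: 2.95
tool_pos: [0.5215, -0.1779, 0.2078]
eef_rot: [1.0, 0.006, 0.002, 0.001]
contact_force: [-0.9, 0.4, -0.4]
opening: 0.995
finger_force: 0.0
```

```bash
python3 - <<'E'
from h import *
from plant import *
s=get_state();print(s['clock'],s['tool_pos'],s['qd'].round(3))
D=snapshot('wrist');pickle.dump((s,D),open('d2.pkl','wb'))
im=cv2.resize(D['img'],(800,500),interpolation=cv2.INTER_CUBIC)
for u in proj(D,[(.52+.032,-.18,.16),(.52-.032,-.18,.16)],s)*1.25: 
  cv2.drawMarker(im,tuple(int(a) for a in u),(0,0,255),1,8,1);print(u/1.25)
cv2.imwrite('pics/w2.png',im)
print(move(s,(.52,-.18,.145),np.pi/2+.0113))
s,D=pickle.load(open('d1.pkl','rb'))
M=tool(s)@D['T_tool_cam']
r=M[:3,:3]@[(513/1.25-D['cx'])/D['fx'],(196/1.25-D['cy'])/D['fy'],1];print('jar lid',M[:3,3]+r*(.094-M[2,3])/r[2])
E
```

```text
2.95 [ 0.52150373 -0.17791281  0.20776988] [-0.003  0.002 -0.002  0.009  0.002 -0.003 -0.002]
[325.85739352 177.20398367]
[324.57463888 263.57466703]
(array([-0.0059,  0.0066,  0.2092]), array([ 0.0004, -0.0012,  0.    ]))
jar lid [ 0.52388627 -0.2865062   0.094     ]
```

View pics/w2.png

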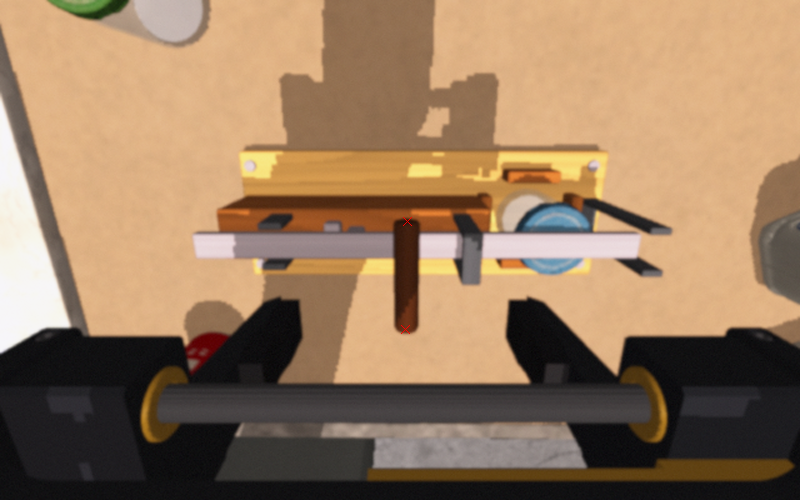

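Request:
send_rows(targets=[[[-0.006, 0.007, 0.1], [0, -0.001, 0]], [[-0.006, 0.007, 0.18], [0, -0.001, 0]], [[-0.006, 0.007, 0.209], [0, -0.001, 0]], [[-0.006, 0.007, 0.209], [0, -0.001, 0]], [[-0.006, 0.007, 0.209], [0, -0.001, 0]]])

```text
clock: 3.62
tool_pos: [0.5193, -0.1796, 0.1441]
eef_rot: [1.0, 0.006, -0.001, 0.0]
contact_force: [-0.8, -0.7, -0.1]
opening: 1.002
finger_force: 0.0
```

Request:
send_rows(targets=[[[0, 0, 0], [0, 0, 0]], [[0, 0, 0], [0, 0, 0]], [[0, 0, 0], [0, 0, 0]], [[0, 0, 0], [0, 0, 0]], [[0, 0, 0], [0, 0, 0]], [[0, 0, 0], [0, 0, 0]], [[0, 0, 0], [0, 0, 0]], [[0, 0, 0], [0, 0, 0]]], fingers=0, newtons=35)

```text
clock: 4.62
tool_pos: [0.5184, -0.1794, 0.143]
eef_rot: [1.0, 0.006, -0.002, 0.0]
contact_force: [0.9, -0.5, -0.6]
opening: 0.143
finger_force: 35.0
```

Request:
send_rows(targets=[[[0, 0, -0.015], [0, 0, 0]], [[0, 0, -0.03], [0, 0, 0]], [[0, 0, -0.05], [0, 0, 0]], [[0, 0, -0.05], [0, 0, 0]], [[0, 0, -0.05], [0, 0, 0]]])

```text
clock: 5.25
tool_pos: [0.5185, -0.1794, 0.1581]
eef_rot: [1.0, 0.006, -0.002, 0.0]
contact_force: [0.7, 0.6, -2.5]
opening: 0.144
finger_force: 35.0
```

Request:
send_rows(targets=[[[0, -0.03, 0], [0, 0, 0]], [[0, -0.07, 0], [0, 0, 0]], [[0, -0.12, 0], [0, 0, 0]], [[0, -0.17, 0], [0, 0, 0]], [[0, -0.22, 0], [0, 0, 0]], [[0, -0.27, 0], [0, 0, 0]], [[0, -0.31, 0], [0, 0, 0]], [[0, -0.327, 0], [0, 0, 0]], [[0, -0.327, 0], [0, 0, 0]], [[0, -0.327, 0], [0, 0, 0]]])

```text
clock: 6.5
tool_pos: [0.5173, -0.081, 0.158]
eef_rot: [1.0, 0.006, -0.002, -0.0]
contact_force: [0.1, 0.3, -2.9]
opening: 0.139
finger_force: 35.0
```

Request:
send_rows(targets=[[[0, 0, 0.02], [0, 0, 0]], [[0, 0, 0.035], [0, 0, 0]], [[0, 0, 0.05], [0, 0, 0]], [[0, 0, 0.05], [0, 0, 0]], [[0, 0, 0.05], [0, 0, 0]], [[0, 0, 0.05], [0, 0, 0]]])

```text
clock: 7.25
tool_pos: [0.5173, -0.0814, 0.1429]
eef_rot: [1.0, 0.006, -0.002, 0.0]
contact_force: [0.3, 0.2, -3.2]
opening: 0.144
finger_force: 35.0
```

Request:
send_rows(targets=[[[0, 0, 0], [0, 0, 0]], [[0, 0, 0], [0, 0, 0]], [[0, 0, 0], [0, 0, 0]], [[0, 0, 0], [0, 0, 0]], [[0, 0, 0], [0, 0, 0]], [[0, 0, 0], [0, 0, 0]]], fingers=1)

```text
clock: 8.0
tool_pos: [0.5173, -0.0813, 0.143]
eef_rot: [1.0, 0.006, -0.002, 0.0]
contact_force: [-0.7, -0.3, -0.1]
opening: 0.796
finger_force: 0.0
```

Request:
send_rows(targets=[[[0, 0, -0.15], [0, 0, 0]], [[0, 0, -0.35], [0, 0, 0]], [[0, 0, -0.5], [0, 0, -0.05]], [[0, 0.15, -0.55], [0, 0, -0.1]], [[0, 0.3, -0.55], [0, 0, -0.15]], [[0, 0.45, -0.55], [0, 0, -0.2]], [[0, 0.6, -0.55], [0, 0, -0.25]], [[0, 0.69, -0.55], [0, 0, -0.3]], [[0, 0.69, -0.55], [0, 0, -0.35]], [[0, 0.69, -0.55], [0, 0, -0.4]], [[0, 0.69, -0.55], [0, 0, -0.45]], [[0, 0.69, -0.55], [0, 0, -0.5]]])

```text
clock: 9.5
tool_pos: [0.52, -0.2884, 0.3079]
eef_rot: [0.701, 0.713, -0.001, -0.001]
contact_force: [0.4, 0.5, -0.0]
opening: 0.996
finger_force: 0.0
```

Request:
send_rows(targets=[[[0, 0, 0], [0, 0, 0]], [[0, 0, 0], [0, 0, 0]], [[0, 0, 0], [0, 0, 0]]])

```text
clock: 9.88
tool_pos: [0.5203, -0.2883, 0.3081]
eef_rot: [0.703, 0.711, -0.001, -0.001]
contact_force: [0.6, -0.3, 0.6]
opening: 0.993
finger_force: 0.0
```

```bash
python3 - <<'E'
from h import *
from plant import *
s=get_state();print(s['clock'],s['tool_pos'],s['q'].round(2))
D=snapshot('wrist');S=snapshot('scene');pickle.dump((s,D,S),open('d3.pkl','wb'))
a=D['img'].copy()
for u in proj(D,[(.524,-.2865,.094)],s):
  cv2.drawMarker(a,tuple(int(x) for x in u),(0,0,255),1,8,1);print(u)
b=cv2.resize(S['img'][150:250,290:440],None,fx=3.2,fy=3.2)
o=np.zeros((600,800,3),np.uint8);o[:375,:600]=cv2.resize(a,(600,375));o[376:596,0:480]=b[50:270]
cv2.imwrite('pics/w3.png',o)
E
```

```text
9.875 [ 0.52027565 -0.28826854  0.308053  ] [ 0.78  0.63 -0.62  1.55  0.4   1.09  0.07]
[326.29408822 164.75818866]
```

View pics/w3.png

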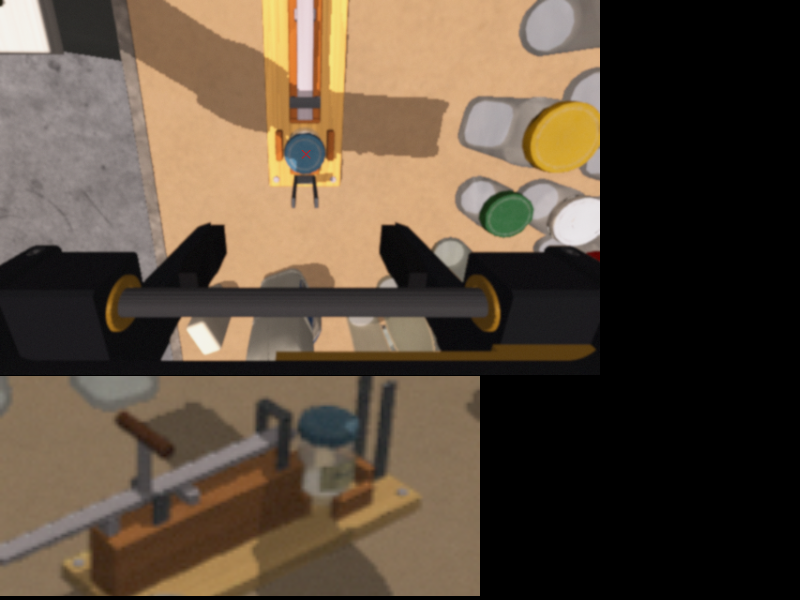

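```bash
python3 - <<'E'
from h import *
from plant import *
s,D,S=pickle.load(open('d3.pkl','rb'))
hsv=cv2.cvtColor(D['img'],cv2.COLOR_BGR2HSV);m=cv2.inRange(hsv,(90,70,40),(115,255,255));m[:130]=0;m[200:]=0;m[:,:290]=0;m[:,360:]=0
c=max(cv2.findContours(m,0,2)[0],key=cv2.contourArea);e=cv2.fitEllipse(cv2.convexHull(c));print(e)
M=tool(s)@D['T_tool_cam'];u=e[0]
for z in(.094,.086):
  r=M[:3,:3]@[(u[0]-D['cx'])/D['fx'],(u[1]-D['cy'])/D['fy'],1];P=M[:3,3]+r*(z-M[2,3])/r[2];print(P)
P=np.array([P[0],P[1],.052]);print(move(get_state(),P,.0113))
E
```

```text
((324.67022705078125, 162.97335815429688), (41.170013427734375, 41.283599853515625), 84.08946228027344)
[ 0.52202384 -0.28434443  0.094     ]
[ 0.52207139 -0.28604824  0.086     ]
(array([0.0073, 0.0085, 0.8536]), array([-0.001 ,  0.0001,  0.    ]))
```

Request:
send_rows(targets=[[[0.007, 0.007, 0.2], [0, 0, 0]], [[0.007, 0.007, 0.4], [0, 0, 0]], [[0.007, 0.007, 0.55], [0, 0, 0]], [[0.007, 0.007, 0.65], [0, 0, 0]], [[0.007, 0.007, 0.74], [0, 0, 0]], [[0.007, 0.007, 0.81], [0, 0, 0]], [[0.007, 0.007, 0.853], [0, 0, 0]], [[0.007, 0.007, 0.853], [0, 0, 0]], [[0.007, 0.007, 0.853], [0, 0, 0]], [[0.007, 0.007, 0.853], [0, 0, 0]]])

```text
clock: 11.22
tool_pos: [0.5222, -0.2865, 0.053]
eef_rot: [0.703, 0.711, -0.001, -0.0]
contact_force: [-0.4, 0.3, 0.3]
opening: 0.998
finger_force: 0.0
```

Request:
send_rows(targets=[[[0, 0, 0], [0, 0, 0]], [[0, 0, 0], [0, 0, 0]], [[0, 0, 0], [0, 0, 0]], [[0, 0, 0], [0, 0, 0]], [[0, 0, 0], [0, 0, 0]], [[0, 0, 0], [0, 0, 0]], [[0, 0, 0], [0, 0, 0]]], fingers=0, newtons=20)

```text
clock: 12.1
tool_pos: [0.5218, -0.2862, 0.0522]
eef_rot: [0.703, 0.711, -0.001, -0.001]
contact_force: [0.6, 0.3, 0.4]
opening: 0.573
finger_force: 20.0
```

Request:
send_rows(targets=[[[0, 0, -0.03], [0, 0, 0]], [[0, 0, -0.08], [0, 0, 0]], [[0, 0, -0.15], [0, 0, 0]], [[0, 0, -0.25], [0, 0, 0]], [[0, 0, -0.37], [0, 0, 0]], [[0, 0, -0.49], [0, 0, 0]], [[0, 0, -0.61], [0, 0, 0]], [[0, 0, -0.73], [0, 0, 0]], [[0, 0, -0.8], [0, 0, 0]], [[0, 0, -0.8], [0, 0, 0]], [[0, 0, -0.8], [0, 0, 0]]], newtons=25)

```text
clock: 13.48
tool_pos: [0.5215, -0.286, 0.2915]
eef_rot: [0.703, 0.711, -0.002, -0.002]
contact_force: [0.3, -0.1, -1.3]
opening: 0.57
finger_force: 25.0
```

Request:
send_rows(targets=[[[0.06, 0, 0], [0, 0, 0]], [[0.16, 0, 0], [0, 0, 0]], [[0.28, 0, 0], [0, 0, 0]], [[0.4, 0, 0], [0, 0, 0]], [[0.52, 0, 0], [0, 0, 0]], [[0.64, 0, 0], [0, 0, 0]], [[0.76, 0, 0], [0, 0, 0]], [[0.86, 0, 0], [0, 0, 0]], [[0.94, 0, 0], [0, 0, 0]], [[1, 0, 0], [0, 0, 0]], [[1, 0, 0], [0, 0, 0]]])

```text
clock: 14.85
tool_pos: [0.5182, 0.0158, 0.2919]
eef_rot: [0.702, 0.713, -0.001, -0.002]
contact_force: [0.1, -0.2, -2.0]
opening: 0.57
finger_force: 25.0
```

```bash
python3 - <<'E'
from h import *
from plant import *
s=get_state();print(s['clock'],s['tool_pos'],s['q'].round(2))
def fit(pts):
  r=cv2.minAreaRect(np.float32(pts)*1000);return r
for n in('scene','side'):
  D=snapshot(n);M=np.array(D['cam_to_world'])
  g=cv2.cvtColor(D['img'],cv2.COLOR_BGR2HSV);m=((g[...,1]<60)&(g[...,2]>150)).astype(np.uint8)
  q=(230,265) if n=='scene' else (250,300)
  k,l=cv2.connectedComponents(m);m=l==l[q[1],q[0]]
  v,u=np.nonzero(m);r=np.c_[(u-D['cx'])/D['fx'],(v-D['cy'])/D['fy'],u*0+1]@M[:3,:3].T
  P=M[:3,3]+r*((.02-M[2,3])/r[:,2:]);print(n,len(u),fit(P[:,:2]))
print(move(s,(.56,.209,.2),.0113))
E
```

```text
14.85 [0.51817272 0.01576501 0.29192674] [ 0.28  0.54 -0.63  1.8   0.38  0.94 -0.5 ]
scene 4764 ((567.5943603515625, 207.6488494873047), (402.9510192871094, 111.36578369140625), 0.657127320766449)
side 7462 ((566.9678955078125, 211.49449157714844), (401.7822265625, 117.65037536621094), 0.7251220345497131)
(array([0.6417, 0.1506, 0.3063]), array([-0.0012, -0.0002,  0.0014]))
```

Request:
send_rows(targets=[[[0.06, 0.015, 0], [0, 0, 0]], [[0.16, 0.04, 0.03], [0, 0, 0]], [[0.28, 0.07, 0.08], [0, 0, 0]], [[0.4, 0.1, 0.15], [0, 0, 0]], [[0.52, 0.13, 0.22], [0, 0, 0]], [[0.6, 0.155, 0.3], [0, 0, 0]], [[0.642, 0.165, 0.38], [0, 0, 0]], [[0.642, 0.165, 0.46], [0, 0, 0]], [[0.642, 0.165, 0.52], [0, 0, 0]], [[0.642, 0.165, 0.56], [0, 0, 0]], [[0.642, 0.165, 0.56], [0, 0, 0]], [[0.642, 0.165, 0.56], [0, 0, 0]]])

```text
clock: 16.45
tool_pos: [0.5659, 0.2072, 0.1247]
eef_rot: [0.703, 0.711, -0.0, -0.001]
contact_force: [-0.2, 0.3, -1.1]
opening: 0.574
finger_force: 25.0
```

```bash
python3 - <<'E'
from h import *
from plant import *
s=get_state();print(s['clock'],s['tool_pos'],s['contact_force'])
o=[]
for n,(x,y) in(('scene',(150,150)),('side',(140,180))):
  D=snapshot(n);pickle.dump(D,open(n+'4.pkl','wb'))
  print(n,proj(D,[np.r_[s['tool_pos'][:2],s['tool_pos'][2]-.034],np.r_[s['tool_pos'][:2],.02]]).round(1).tolist())
  o.append(cv2.resize(D['img'][y:y+180,x:x+200],None,fx=2,fy=2,interpolation=cv2.INTER_CUBIC))
cv2.imwrite('pics/p4.png',np.hstack(o))
print(move(s,(.565,.209,.055)))
E
```

```text
16.45 [0.56590249 0.20721197 0.12466949] [-0.21583092  0.2837889  -1.12114469]
scene [[228.1, 237.0], [231.3, 258.7]]
side [[247.0, 274.5], [249.3, 294.2]]
[ 0.0058 -0.0025  0.2322]
```

View pics/p4.png

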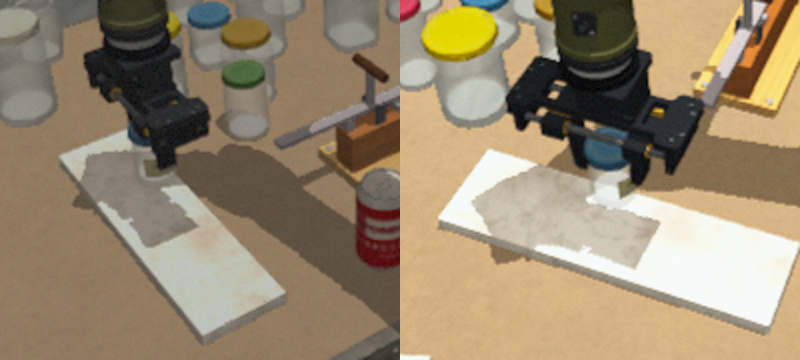

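Request:
send_rows(targets=[[[0.006, 0, 0.05], [0, 0, 0]], [[0.006, 0, 0.1], [0, 0, 0]], [[0.006, 0, 0.15], [0, 0, 0]], [[0.006, 0, 0.19], [0, 0, 0]], [[0.006, 0, 0.21], [0, 0, 0]], [[0.006, 0, 0.22], [0, 0, 0]], [[0.006, 0, 0.227], [0, 0, 0]], [[0.006, 0, 0.231], [0, 0, 0]], [[0.006, 0, 0.234], [0, 0, 0]], [[0.006, 0, 0.234], [0, 0, 0]], [[0.006, 0, 0.234], [0, 0, 0]]])

```text
clock: 17.92
tool_pos: [0.5653, 0.2088, 0.0541]
eef_rot: [0.703, 0.711, -0.001, -0.001]
contact_force: [-1.1, -0.2, 3.7]
opening: 0.576
finger_force: 25.1
```

Request:
send_rows(targets=[[[0, 0, 0], [0, 0, 0]], [[0, 0, 0], [0, 0, 0]], [[0, 0, 0], [0, 0, 0]], [[0, 0, 0], [0, 0, 0]], [[0, 0, 0], [0, 0, 0]], [[0, 0, 0], [0, 0, 0]]], fingers=1)

```text
clock: 18.68
tool_pos: [0.5651, 0.2088, 0.0537]
eef_rot: [0.703, 0.711, -0.001, -0.001]
contact_force: [-0.5, -0.2, 0.1]
opening: 1.003
finger_force: 0.0
```

Request:
send_rows(targets=[[[0, 0, -0.05], [0, 0, 0]], [[0, 0, -0.15], [0, 0, 0]], [[0, 0, -0.3], [0, 0, 0]], [[0, 0, -0.45], [0, 0, 0]], [[0, 0, -0.6], [0, 0, 0]], [[0, 0, -0.6], [0, 0, 0]], [[0, 0, -0.6], [0, 0, 0]], [[0, 0, -0.6], [0, 0, 0]]])

```text
clock: 19.68
tool_pos: [0.5649, 0.2082, 0.2326]
eef_rot: [0.703, 0.711, -0.002, -0.001]
contact_force: [-1.0, 0.7, 0.0]
opening: 0.999
finger_force: 0.0
```

```bash
python3 - <<'E'
from h import *
from plant import *
s=get_state();print(s['clock'],s['tool_pos'],s['contact_force'])
D=snapshot('scene');V=snapshot('side')
o=[cv2.resize(D['img'][150:350,150:430],None,fx=1.4,fy=1.4),cv2.resize(V['img'][130:330,130:410],None,fx=1.4,fy=1.4)]
cv2.imwrite('pics/p5.png',np.hstack(o))
E
```

```text
19.675 [0.56491836 0.20819225 0.23261524] [-1.03772728  0.65856902  0.02257676]
```

View pics/p5.png

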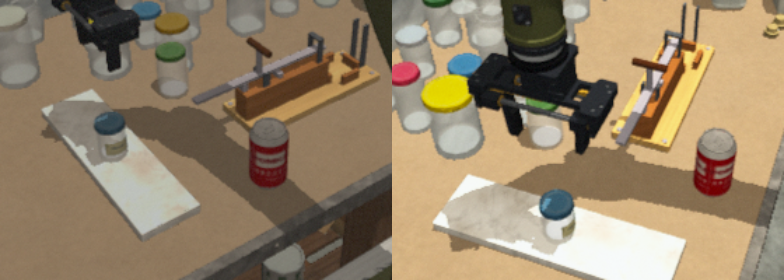

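The jar stands upright in the middle of the tile. The bar is back and down, and the can and green-lidded jar are where they were.

```bash
python3 -c "
from plant import *
print(finish_job())"
```

```text
the job is handed in; nothing more can be done
None
```

I drew the bar back to its stop and let it down, then stood the jar upright in the middle of the tile, leaving the can and green-lidded jar untouched; I handed the job in at about 20 s, and no verdict was shown.

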